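Square up a spacer plate in the tyre shop's corner jig

ROBOT

A 6-joint arm with a two-finger parallel gripper is mounted at the origin on the work surface. World frame = base frame: x ahead of the robot, y to its left, z up, the work surface at z = 0. Lengths are in mm, angles in rad, forces in N, time in s.
With the tool pointing down it reaches from about 300 to 775 mm from the base axis. Payload 14.6 kg.
Tool frame: the origin (TCP) lies between the finger pads; the fingertips stand 25 mm ahead of it and the grasp point (between the pads) lies 6 mm ahead of it; z points along the fingers, y is the line along which they close (so a half turn about z gives the same grasp; the last joint's range is limited). The gripper opens to 94 mm and grips with 3 to 60 N. Pads are 16 mm wide; open, the fingers measure 119 mm over their backs; the gripper's body (75 mm by 177 mm) begins 78 mm behind the grasp point.
Start: joints at [-0.067, 0.3, 1.521, -0, 1.321, -0.067], TCP at [549.99, -0.002, 230.446] pointing down, gripper open.
Joint ranges: [-3.03, 3.03], [-0.79, 2.21], [0.23, 2.52], [-1.04, 4.18], [0, 3.07], [-2.55, 2.55]. Speed limits (rad/s): [2.22, 2.22, 2.57, 3.14, 3.14, 3.14].

INTERFACE

Orientations are given as [roll, pitch, yaw] about the fixed x, y, z axes, in that order (R = Rz(yaw) Ry(pitch) Rx(roll)).
In Python, from cell import manip gives the robot as it stands. The module is installed in compiled form; this text tells all that it offers.
- The arm moves only by the tool step_arm, never from a script. Its argument "series" is one flat list of numbers, 5 for each row, row after row: the shift along the world's x, y, z in mm, then the turn about the world's z in rad, then the closure, from 0 (fully open) to 1 (shut). In form: [dx, dy, dz, spin, jaw, dx, dy, dz, spin, jaw, ...]. A call has 1 to 20 rows; each row shifts and turns the commanded pose from where the row before left it; what a row does not reach is not made up. A row lasts 1/8 s, in which the tool goes at most 62.5 mm and 10.7 degrees, less where a joint would pass 70% of its speed; a pose out of reach is approached as far as the arm can. A call is refused whole if a number of a shift passes 62.5 or a number of a turn 0.188, either way. A call with a gripper value outside its range is refused whole. The fingers move at their own pace and stop on an object; "squeeze" is the grip in N (left out, the last holds). Time passes only in rows, so rows that do not move let the fingers close. It gives the time, the measured TCP pose, the force, the opening and the grip force at its end, in the units of the state.
- manip.read_state(): the state, without advancing time (a new reading comes with each control period).
- manip.camera(name): name is "scene" or "side" or "wrist"; returns (picture, depth): 480x640x3 uint8, blue, green, red; 480x640 float32, mm along the optical axis (not along the pixel's ray), 0 where there is no reading.
- manip.camera_info(name): a dict with "fovy" (degrees; the focal length in pixels is half the picture's height over the tangent of half this angle, whatever the lens; pixels are square), "cx", "cy" (the principal point, pixels), "eye" and "orientation" of the camera in the world. Camera axes: x right, y down, z forward; pixel columns grow to the right and rows downward; lengths in mm; the calibration is good to about 2 mm. A picture is of the moment at which its call begins: read the wrist's pose just before it. camera_info takes no time and is no camera call; for the wrist camera it gives the pose at the moment of the call.
- manip.sign_off(): hands the job in; it is judged then, once.
The state is a dict: "clock": time; "joints": joint angles; "qd": joint speeds; "effort": joint torques, N m; "eef_pos": TCP position; "eef_rot": TCP orientation; "wrist_force": force on the tool from outside, world axes, zero at the start; "moment": the same for the moment, N m; "finger_gap": finger opening in mm; "finger_force": force on a finger pad.
Only numpy, scipy, OpenCV 4.12 (cv2) and the standard library are available. Lean on these libraries where they do the work, as an engineer would, in place of code of your own. Each camera call takes 0.05 s, during which the arm holds its last target. There are 200 camera calls.

TASK

Pick up the wooden pusher and use it to nudge the rectangular spacer plate across the steel jig until it sits up against both fences of the square corner, its long edge on the long fence. Do not touch the plate with the gripper and leave the round disc where it lies. Then stand the pusher upright on the bench or the jig and let it go.

Things in the scene. Friction and masses are not known exactly. Their poses are not given: they have to be found in the camera images.
- jig: Fixed steel jig: dark base plate 260 (x) by 320 (y) by 8 mm thick, with two pale fences 16 mm high above it forming a square corner. Origin: centre of the underside, on the bench. Long fence along y on the +x (far) edge, inner face at x = +114 mm; short fence along x on the +y (left) edge, inner face at y = +144 mm. Other sides open. Yaw within 15 degrees of the robot's axes.
- plate: Loose aluminium spacer plate, 80 (x) by 110 (y) by 10 mm, 0.2 to 0.3 kg, dark bore and four holes on top. Lies on the jig's base 2 to 10 cm from each fence, skewed up to 17 degrees. Origin: centre of underside; z up. Seated squarely, its origin is at x = +74, y = +89, z = +8 mm in the jig's frame, axes parallel to the jig's.
- pusher: Loose wooden pusher standing upright on the bench, to the robot's right of the jig, near a dark socket and a small tin (both under 80 mm high): square foot 50 by 50 by 25 mm high, square post 28 by 28 mm on its centre, 110 mm high in all, 120 g. Origin: centre of the foot's underside; z up the post, x and y square to the sides of foot and post.
- disc: Loose round steel disc, 64 mm across, 12 mm thick, lying on the jig's base near its open corner (jig's -x, -y). Not part of the job, must stay. Origin: centre of its underside.
Mind the look-alikes: they are no part of the job. What is meant by the plate is not green, pink or purple, and is the smaller of those in its own colour.

How it is judged (in metres and radians):
On the way, in this order (a step that is already met when the one before it is completed fails the run):
1. the pusher is picked up off the bench (height (world z) of pusher above 0.015 m), for 0.1 s.
2. the pusher pushes the plate (contact force between pusher and plate above 0.2 N).
3. the plate sits in the corner, against both fences (x of plate in the frame of jig between 0.064 and 0.084 m and y of plate in the frame of jig between 0.079 and 0.099 m and angle between the y axis of plate and the y axis of jig, either way round below 0.1745 rad and angle between plate's own z axis and vertical below 0.1 rad), for 0.2 s.
At the end, for the whole second after the job is handed in: The plate lies flat in the jig's corner, its centre within 10 mm of the squarely seated place in each direction and its long edge within 10 degrees of the long fence; the pusher stands upright (within about 8 degrees) on the bench or the jig's base; both at rest (all of step 3 and linear speed of each of plate, pusher below 0.02 m/s and angle between pusher's own z axis and vertical below 0.15 rad and height (world z) of pusher below 0.015 m); the robot touches nothing.
It fails at once if the gripper or arm touches the plate (contact force between any of the fingers, the arm and plate above 0.5 N).
It fails at once if the round disc is shifted by more than 20 mm (distance of disc from where it was at the start of the episode above 0.02 m).
It also fails if it takes over 54 s, if anything falls off the work surface, if the arm or the gripper's body presses on something with over 40 N, if the wrist force passes 120 N, or if a joint passes its speed limit or range.

## Working session

There is one attempt and no reset: what is moved stays moved. The work goes in short steps, Python scripts to look and compute and a tool call to move; the robot and the scene stay as the last step left them, time stands still between calls to the robot, and variables do not carry over. Pictures are saved under pics/ and viewed, at most 10 in all, crops included, and the job is handed in when it is done.

Besides the shell and the picture viewer there is one more tool, called after "Call:" as name(argument=value, ...) on one line, values as JSON. step_arm: Moves the arm, as the interface text tells. Its arguments: {"type":"object","properties":{"series":{"type":"array"},"squeeze":{"type":"number"}},"required":["series"]}

```bash
mkdir -p pics; cat > h.py <<'E'
import numpy as np, cv2
from cell import manip
from scipy.spatial.transform import Rotation as R
def cam(n):
    i=manip.camera_info(n); p,d=manip.camera(n); return i,p.copy(),d
def rot(i):
    o=np.array(i["orientation"],float)
    return o if o.shape==(3,3) else (R.from_euler('xyz',o).as_matrix() if o.size==3 else None)
def world(i,d):
    f=240/np.tan(np.radians(i["fovy"])/2)
    v,u=np.mgrid[:480,:640]
    P=np.stack([(u-i["cx"])/f*d,(v-i["cy"])/f*d,d],-1)
    return P@rot(i).T+np.array(i["eye"])
E
python3 - <<'E'
from h import *
for n in("scene","side"):
    i,p,d=cam(n); print(n,i); W=world(i,d); np.savez(f"{n}.npz",p=p,d=d,W=W); cv2.imwrite(f"pics/{n}0.png",p)
    print(W[240,320],(d>0).mean())
E
```

```text
scene {'fovy': 53.58981824901725, 'cx': 323.4083698490249, 'cy': 236.86485153004236, 'eye': array([ 903.41982145, -583.85982685,  943.80342259]), 'orientation': array([-2.43100163,  0.00739591,  0.75051823])}
[347.10827361 -10.49725379   3.25360654] 0.99607421875
side {'fovy': 43.56753928482319, 'cx': 323.03381873754006, 'cy': 234.34067466404744, 'eye': array([   81.00565151, -1117.00123297,  1108.48220268]), 'orientation': array([-2.33005266,  0.01076815, -0.28879659])}
[387.56907163 -15.127317     2.69282189] 0.9950944010416667
```

View pics/scene0.png

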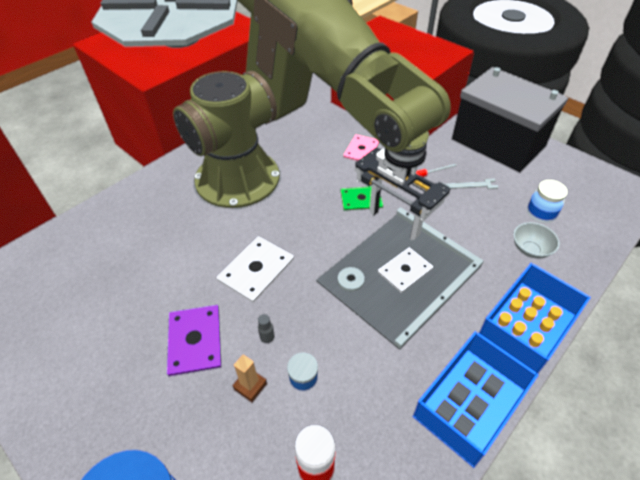

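View pics/side0.png

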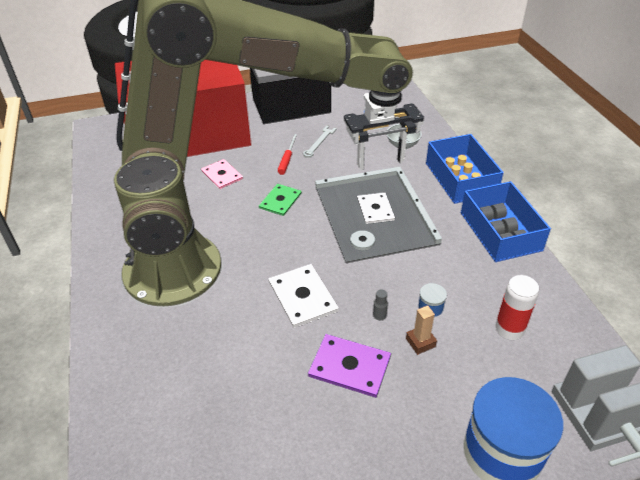

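The small white plate on the jig is at about (405,268) in scene and (376,207) in side. The disc is at (350,278), the pusher at (247,378), the socket at (265,328) and the tin at (302,370) in scene.

```bash
cat > m.py <<'E'
from h import *
def rect(P): 
    (c,s,a)=cv2.minAreaRect(P[:,:2].astype(np.float32)); return np.round(c,1),np.round(s,1),round(a,1)
def comp(mask,seed):
    n,l=cv2.connectedComponents(mask.astype(np.uint8),connectivity=4)
    k=l[seed[1]-6:seed[1]+7,seed[0]-6:seed[0]+7]; k=k[k>0]
    return l==np.bincount(k).argmax()
if __name__=="__main__":
  S={"scene":dict(plate=(390,268),disc=(341,278),jig=(385,315),post=(245,365),foot=(249,389),sock=(265,325),tin=(302,362)),
   "side":dict(plate=(368,212),disc=(354,240),jig=(400,235),post=(424,312),foot=(421,345),sock=(380,300),tin=(432,292))}
  for n,s in S.items():
    z=np.load(n+".npz");p=z["p"].astype(int);W=z["W"];h=W[...,2];g=p.mean(-1)
    print(n,{k:(p[v[1],v[0]].tolist(),W[v[1],v[0]].round(0).tolist()) for k,v in s.items()})
    m=comp((g>170)&(h>10)&(h<26),s["plate"]);print("plate",rect(W[m]),np.median(h[m]),m.sum())
    m=comp((g<110)&(h>2)&(h<14),s["jig"]);print("jig",rect(W[m]),np.median(h[m]),m.sum())
    m=(h>19)&(h<29)&(W[...,0]>400)&(abs(W[...,1])<260)&(g>120)&(W[...,0]<800);print("fence",rect(W[m]),m.sum())
    for k in("post","foot","sock","tin"):
      u,v=s[k];c=W[v,u];near=np.hypot(W[...,0]-c[0],W[...,1]-c[1])<60
      m=comp(near&(h>9),s[k]);print(k,rect(W[m]),"top",np.percentile(h[m],97),m.sum())
      if k=="post":
        t=m&(h>100);print(" posttop",rect(W[t]),t.sum())
        t=m&(h>20)&(h<28);print(" foottop",rect(W[t]),t.sum())
    c=W[s["disc"][1],s["disc"][0]];m=comp((h>14)&(h<26)&(np.hypot(W[...,0]-c[0],W[...,1]-c[1])<70)&(g>110),s["disc"]);print("disc",rect(W[m]),m.sum())
E
python3 m.py
```

```text
scene {'plate': ([252, 249, 248], [541.0, 32.0, 16.0]), 'disc': ([223, 219, 202], [476.0, -74.0, 21.0]), 'jig': ([124, 117, 111], [611.0, -74.0, 5.0]), 'post': ([131, 192, 235], [519.0, -396.0, 111.0]), 'foot': ([64, 97, 129], [526.0, -406.0, 31.0]), 'sock': ([68, 66, 64], [463.0, -300.0, 72.0]), 'tin': ([223, 219, 201], [570.0, -300.0, 51.0])}
plate (array([567. ,  58.8]), array([118.6,  85.8]), 82.2) 18.286614266948902 1204Traceback (most recent call last):
  File "m.py", line 15, in <module>
    m=comp((g<110)&(h>2)&(h<14),s["jig"]);print("jig",rect(W[m]),np.median(h[m]),m.sum())
  File "m.py", line 7, in comp
    return l==np.bincount(k).argmax()
              ~~~~~~~~~~~~~~~~~~~~~^^
ValueError: attempt to get argmax of an empty sequence
```

```bash
sed -i 's/(g<110)&(h>2)/(g<135)\&(h>2)/' m.py; python3 m.py
```

```text
scene {'plate': ([252, 249, 248], [541.0, 32.0, 16.0]), 'disc': ([223, 219, 202], [476.0, -74.0, 21.0]), 'jig': ([124, 117, 111], [611.0, -74.0, 5.0]), 'post': ([131, 192, 235], [519.0, -396.0, 111.0]), 'foot': ([64, 97, 129], [526.0, -406.0, 31.0]), 'sock': ([68, 66, 64], [463.0, -300.0, 72.0]), 'tin': ([223, 219, 201], [570.0, -300.0, 51.0])}
plate (array([567. ,  58.8]), array([118.6,  85.8]), 82.2) 18.286614266948902 1204
jig (array([561.7,  37. ]), array([309.8, 258.9]), 88.3) 8.526107130473065 7887
fence (array([613.8,  43.2]), array([324.5, 363.4]), 88.3) 2100
post (array([ 512.3, -395. ]), array([51.4, 50.1]), 10.1) top 111.58148071804521 951
 posttop (array([ 511.5, -394.8]), array([29.5, 29. ]), 7.8) 244
 foottop (array([ 512.2, -394.9]), array([51.4, 49.8]), 10.1) 296
foot (array([ 512.3, -395. ]), array([51.4, 50.1]), 10.1) top 111.58148071804521 951
sock (array([ 454.1, -295.2]), array([32.7, 29.5]), 41.4) top 80.29873373814603 372
tin (array([ 576.4, -305.7]), array([61.6, 60.7]), 7.6) top 53.231629474508075 910
disc (array([491. , -56.9]), array([60. , 65.6]), 40.2) 45
[... 398 characters left out ...]
), 82.8) 17.80101425417888 755
jig (array([558.2,  33.8]), array([315.9, 257.3]), 88.4) 8.214030340080171 5400
fence (array([562.1,  41.2]), array([328.7, 262.8]), 87.6) 1320
post (array([ 509.8, -399.6]), array([51.9, 55.9]), 9.3) top 111.68927075954713 888
 posttop (array([ 510.5, -398. ]), array([29.9, 32.9]), 6.6) 183
 foottop (array([ 509. , -399.5]), array([52.4, 53.4]), 13.5) 217
foot (array([ 509.8, -399.6]), array([51.9, 55.9]), 9.3) top 111.68927075954713 888
sock (array([ 450.3, -300.6]), array([32.1, 33.6]), 77.9) top 80.45752746105613 361
tin (array([ 574.5, -309.8]), array([65.3, 60. ]), 63.9) top 54.06021251050209 634
disc (array([491.2, -61.7]), array([64.4, 63.2]), 72.6) 314
```

```bash
python3 - <<'E'
from h import *
s=manip.read_state();print(s["clock"],s["eef_pos"],s["eef_rot"],s["finger_gap"],s["joints"])
i,p,d=cam("wrist");print(i);W=world(i,d);np.savez("wrist.npz",p=p,d=d,W=W);cv2.imwrite("pics/w0.png",p)
E
```

```text
0.1 [ 5.49788698e+02 -3.48723141e-03  2.29957532e+02] [-3.14057867e+00 -8.11887838e-05  1.57074626e+00] 94.01437184423527 [-6.66327070e-02  3.00387548e-01  1.52152107e+00  1.39801231e-05
  1.32070117e+00 -6.65861528e-02]
{'fovy': 67.17751922083377, 'cx': 323.0006410303287, 'cy': 242.09684648174925, 'eye': array([549.16234736,  84.07006436, 383.53850732]), 'orientation': array([2.85050924e+00, 1.94126434e-03, 3.89934210e-04])}
```

View pics/w0.png

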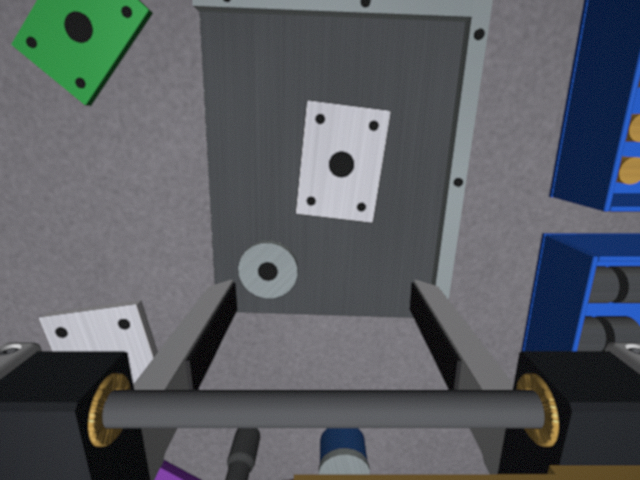

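The wrist view (image up is +y, right is +x) shows plate corners near (307,101), (390,110), (373,222) and (296,214). The inner fence corner is near (470,15) and the disc is at (267,271).

```bash
python3 - <<'E'
from h import *
from m import rect,comp
z=np.load("wrist.npz");p=z["p"].astype(int);W=z["W"];h=W[...,2];g=p.mean(-1)
m=comp((g>165)&(h>12)&(h<24),(322,200));print("plate",rect(W[m]),np.median(h[m]),m.sum())
m=comp((g<100)&(h>4)&(h<13),(390,270));print("base",rect(W[m]),np.median(h[m]))
# inner faces: fit lines from edge pixels of base mask
L=[]
for v in range(40,270,10):
    u=np.where(m[v])[0].max(); L.append(W[v,u])
L=np.array(L);k=np.polyfit(L[:,1],L[:,0],1);print("long fence x=",k,"yaw",-np.arctan(k[0]))
T=[]
for u in range(220,460,10):
    v=np.where(m[:,u])[0].min(); T.append(W[v,u])
T=np.array(T);q=np.polyfit(T[:,0],T[:,1],1);print("short fence y=",q)
# intersection -> jig origin
y=(q[0]*k[1]+q[1])/(1-q[0]*k[0]);x=k[0]*y+k[1];a=(q[0]-k[0])/2
c,s_=np.cos(a),np.sin(a);Rm=np.array([[c,-s_],[s_,c]]);c0=np.array([x,y])
print("corner",c0,"yaw",a,"jig",c0-Rm@[114,144],"seat",c0-Rm@[40,55])
E
```

```text
plate (array([566.4,  55.4]), array([109. ,  78.8]), 83.2) 17.42771257752952 7865
base (array([552. ,  35.3]), array([304.5, 245.5]), 88.1) 7.474775181314101
long fence x= [3.51581519e-02 6.72697955e+02] yaw -0.03514367636823718
short fence y= [-3.39682057e-02  2.05810448e+02]
corner [679.12282138 182.74186442] yaw -0.03456317881223629 jig [560.2148007   42.76728595] seat [637.2461149  129.15696492]
```

Call:
step_arm(series=[-4, -40, 0, 0.016, 0, -4, -40, 0, 0.016, 0, -4, -40, 0, 0.016, 0, -4, -40, 0, 0.016, 0, -4, -40, 0, 0.016, 0, -4, -40, 0, 0.016, 0, -4, -40, 0, 0.016, 0, -4, -40, 0, 0.016, 0, -4, -40, 0, 0.016, 0, -3, -36, 0, 0.016, 0, 0, 0, 0, 0, 0, 0, 0, 0, 0, 0], squeeze=25)

```text
clock: 1.65
eef_pos: [511.0, -395.4, 230.1]
eef_rot: [-3.141, -0.001, 1.731]
wrist_force: [0.2, -0.0, -0.7]
finger_gap: 93.8
finger_force: 0.0
```

Call:
step_arm(series=[0, -1, -35, 0, 0, 0, 0, -35, 0, 0, 0, 0, -35, 0, 0, 0, 0, -25, 0, 0, 0, 0, -12, 0, 0, 0, 0, 0, 0, 0, 0, 0, 0, 0, 1, 0, 0, 0, 0, 1, 0, 0, 0, 0, 1, 0, 0, 0, 0, 1, 0, 0, 0, 0, 1, 0, 0, 0, 0, 1, 0, 0, 0, 0, 1, 0, 0, 0, 0, 1])

```text
clock: 3.4
eef_pos: [511.0, -397.0, 88.3]
eef_rot: [-3.141, -0.0, 1.731]
wrist_force: [0.0, -0.1, -1.7]
finger_gap: 28.0
finger_force: 25.0
```

Call:
step_arm(series=[0, 0, 20, 0, 1, 0, 0, 45, 0, 1, 0, 0, 45, 0, 1, 0, 20, 10, 0, 1, -2, 43, 0, -0.02, 1, -2, 43, 0, -0.02, 1, -2, 43, 0, -0.02, 1, -2, 43, 0, -0.02, 1, -2, 43, 0, -0.02, 1, -2, 43, 0, -0.02, 1, -2, 43, 0, -0.02, 1, -2, 43, 0, -0.02, 1, -2, 43, 0, -0.02, 1, -5, 48, 0, -0.015, 1, 0, 0, 0, 0, 1, 0, 0, 0, 0, 1])

```text
clock: 5.4
eef_pos: [487.5, 58.0, 208.3]
eef_rot: [-3.141, 0.0, 1.537]
wrist_force: [0.6, -0.6, -1.2]
finger_gap: 27.8
finger_force: 25.0
```

```bash
python3 - <<'E'
from h import *
s=manip.read_state();print(s["clock"],s["eef_pos"],s["eef_rot"],s["finger_gap"])
i,p,d=cam("wrist");W=world(i,d);np.savez("wrist.npz",p=p,d=d,W=W);cv2.imwrite("pics/w1.png",p)
E
```

```text
5.4 [487.53588624  57.99328714 208.28808051] [-3.14120271e+00  2.00722776e-04  1.53661734e+00] 27.795937611936676
```

View pics/w1.png

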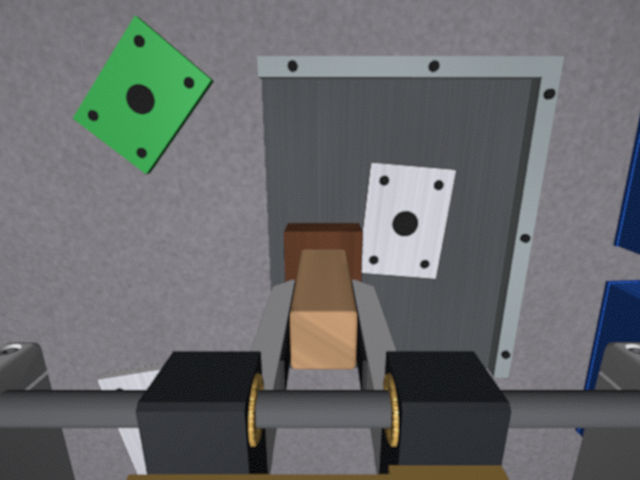

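The pusher hangs straight in the jaws, with its foot at (323,250) square to the jig, left of the plate at (408,222). Lowering it now.

Call:
step_arm(series=[0, 0, -35, 0, 1, 0, 0, -35, 0, 1, 0, 0, -25, 0, 1, 0, 0, -10, 0, 1, 0, 0, -5, 0, 1, 0, 0, 0, 0, 1, 5, 0, 0, 0, 1, 5, 0, 0, 0, 1, 5, -1, 0, 0, 1, 5, 0, 0, 0, 1, 5, 0, 0, 0, 1, 5, 0, 0, 0, 1, 0, 0, 0, 0, 1])

```text
clock: 7.08
eef_pos: [518.5, 57.0, 98.4]
eef_rot: [3.141, -0.0, 1.536]
wrist_force: [1.0, 0.0, -0.8]
finger_gap: 27.5
finger_force: 25.0
```

Call:
step_arm(series=[5, 0, 0, 0, 1, 5, -1, 0, 0, 1, 5, 0, 0, 0, 1, 5, 0, 0, 0, 1, 5, 0, 0, 0, 1, 5, 0, 0, 0, 1, 5, -1, 0, 0, 1, 5, 0, 0, 0, 1, 4, 0, 0, 0, 1, 3, 0, 0, 0, 1, 0, 0, 0, 0, 1])

```text
clock: 8.45
eef_pos: [565.4, 55.0, 98.6]
eef_rot: [3.141, -0.0, 1.536]
wrist_force: [0.8, -0.0, -1.3]
finger_gap: 27.8
finger_force: 25.0
```

Call:
step_arm(series=[2, 0, 0, 0, 1, 1, 0, 0, 0, 1, 1, 0, 0, 0, 1, 0, 0, 0, 0, 1])

```text
clock: 8.95
eef_pos: [569.0, 55.0, 98.5]
eef_rot: [3.141, 0.0, 1.536]
wrist_force: [-2.4, -0.1, 0.6]
finger_gap: 27.6
finger_force: 25.0
```

```bash
cat > q.py <<'E'
from h import *
from m import rect,comp
import sys
a=-.0346;o=np.array([560.2,42.8])
def toj(p): d=np.array(p)-o; c,s=np.cos(a),np.sin(a); return np.array([c*d[0]+s*d[1],-s*d[0]+c*d[1]]).round(1)
def plate(n="wrist"):
    s=manip.read_state();i,p,d=cam(n);W=world(i,d);h=W[...,2];g=p.astype(int).mean(-1)
    cv2.imwrite(f"pics/{sys.argv[1]}.png",p)
    near=(W[...,0]>480)&(W[...,0]<690)&(W[...,1]>-90)&(W[...,1]<200)
    pl=cv2.morphologyEx(((g>165)&near&(h>13)&(h<23)).astype(np.uint8),cv2.MORPH_OPEN,np.ones((3,3)))
    n_,l,st,_=cv2.connectedComponentsWithStats(pl,connectivity=4)
    m=l==1+st[1:,4].argmax();r=rect(W[m]);print(r,"jig frame",toj(r[0]),"TCP jig",toj(s["eef_pos"][:2]),s["wrist_force"])
plate()
E
python3 q.py w2
```

```text
(array([633.1,  55.9]), array([109.7,  79.6]), 88.2) jig frame [72.4 15.6] TCP jig [ 8.4 12.5] [-2.38611789 -0.08488185  0.60290341]
```

View pics/w2.png

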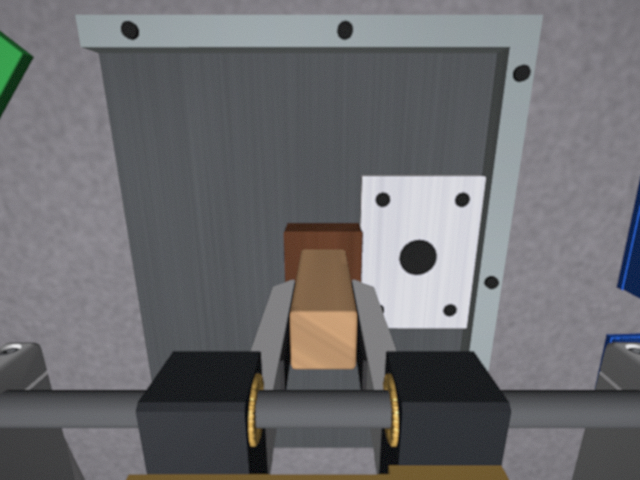

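The plate is now flat and square against the long fence, with corners at (361,177), (485,177), (467,328). Next I lift over and push from its -y side.

Call:
step_arm(series=[-4, 0, 0, 0, 1, -4, 0, 5, 0, 1, 0, 0, 20, 0, 1, 0, 0, 20, 0, 1, 15, -18, 0, 0, 1, 15, -18, 0, 0, 1, 15, -18, 0, 0, 1, 15, -18, 0, 0, 1, 15, -19, 0, 0, 1, 0, 0, 0, 0, 1, 0, 0, -20, 0, 1, 0, 0, -15, 0, 1, 0, 0, -8, 0, 1, 0, 0, -2, 0, 1, 0, 0, 0, 0, 1])

```text
clock: 10.88
eef_pos: [636.2, -35.9, 98.9]
eef_rot: [3.141, 0.0, 1.536]
wrist_force: [0.9, -0.6, -0.5]
finger_gap: 27.9
finger_force: 25.0
```

```bash
python3 q.py w3
```

```text
(array([632.8,  55.7]), array([109.3,  79.4]), 88.0) jig frame [72.1 15.4] TCP jig [ 78.6 -76. ] [ 0.90056113 -0.55169435 -0.47067603]
```

Call:
step_arm(series=[0, 5, 0, 0, 1, 0, 5, 0, 0, 1, 0, 5, 0, 0, 1, 1, 5, 0, 0, 1, 0, 5, 0, 0, 1, 0, 5, 0, 0, 1, 0, 5, 0, 0, 1, 0, 5, 0, 0, 1, 0, 5, 0, 0, 1, 1, 5, 0, 0, 1, 0, 5, 0, 0, 1, 0, 5, 0, 0, 1, 0, 5, 0, 0, 1, 0, 5, 0, 0, 1, 0, 4, 0, 0, 1, 1, 4, 0, 0, 1, 0, 0, 0, 0, 1])

```text
clock: 13.05
eef_pos: [639.0, 42.6, 98.3]
eef_rot: [-3.141, -0.001, 1.536]
wrist_force: [0.2, -0.0, -1.4]
finger_gap: 27.7
finger_force: 25.0
```

```bash
python3 q.py w4
```

```text
(array([635.6, 123.9]), array([108.9,  79.6]), 88.0) jig frame [72.5 83.7] TCP jig [78.7  2.5] [ 0.18593661 -0.04960792 -1.35112361]
```

Now I creep up to the short fence.

Call:
step_arm(series=[0, 2, 0, 0, 1, 0, 2, 0, 0, 1, 0, 1, 0, 0, 1, 0, 0, 0, 0, 1])

```text
clock: 13.6
eef_pos: [639.0, 47.1, 98.5]
eef_rot: [3.141, -0.0, 1.536]
wrist_force: [-0.7, -1.3, 0.6]
finger_gap: 27.6
finger_force: 25.0
```

```bash
python3 q.py w5
```

```text
(array([635.7, 128. ]), array([109.5,  79.5]), 88.0) jig frame [72.5 87.8] TCP jig [78.6  7. ] [-0.69345981 -1.31216834  0.64853728]
```

Call:
step_arm(series=[0, 1, 0, 0, 1, 0, 1, 0, 0, 1, 0, 0, 0, 0, 1])

```text
clock: 14.02
eef_pos: [639.0, 48.7, 98.5]
eef_rot: [3.142, 0.001, 1.536]
wrist_force: [-0.0, -5.0, 0.7]
finger_gap: 28.1
finger_force: 25.0
```

Call:
step_arm(series=[0, -2, 0, 0, 1, -1, -8, 0, 0, 1, 0, -15, 0, 0, 1, 0, -15, 0, 0, 1, 0, 0, 0, 0, 1, 0, 0, -1, 0, 1, 0, 0, -1, 0, 1, 0, 0, 0, 0, 1])

```text
clock: 15.02
eef_pos: [638.0, 9.3, 96.4]
eef_rot: [-3.142, -0.0, 1.536]
wrist_force: [-0.5, -0.3, -1.5]
finger_gap: 27.5
finger_force: 25.0
```

```bash
python3 q.py w6
```

```text
(array([635.4, 120.2]), array([91.1, 79.4]), 88.1) jig frame [72.5 80. ] TCP jig [ 78.9 -30.8] [-0.54568065 -0.25172351 -1.5293336 ]
```

Call:
step_arm(series=[0, 0, -0.5, 0, 1, 0, 0, -0.5, 0, 1, 0, 0, 0, 0, 1])

```text
clock: 15.45
eef_pos: [638.0, 9.2, 96.3]
eef_rot: [3.141, -0.0, 1.536]
wrist_force: [-3.4, 0.5, 6.4]
finger_gap: 28.0
finger_force: 25.0
```

The foot is standing on the base (6 N upward). I'll release it, wait, then rise straight up.

Call:
step_arm(series=[0, 0, 0, 0, 0.7, 0, 0, 0, 0, 0.5, 0, 0, 0, 0, 0.3, 0, 0, 0, 0, 0, 0, 0, 0, 0, 0, 0, 0, 0, 0, 0, 0, 0, 0, 0, 0, 0, 0, 10, 0, 0, 0, 0, 30, 0, 0, 0, 0, 40, 0, 0, 0, 0, 40, 0, 0, 0, 0, 40, 0, 0, 0, 0, 0, 0, 0, 0, 0, 0, 0, 0])

```text
clock: 17.2
eef_pos: [637.7, 9.0, 255.1]
eef_rot: [-3.141, -0.0, 1.536]
wrist_force: [-0.2, -0.1, -0.1]
finger_gap: 94.0
finger_force: 0.0
```

```bash
python3 q.py w7; python3 - <<'E'
from h import *
i,p,d=cam("side");cv2.imwrite("pics/side1.png",cv2.resize(p[130:300,270:510],None,fx=3,fy=3))
E
```

```text
(array([635.8, 129.4]), array([109.3,  79.5]), 88.1) jig frame [72.6 89.2] TCP jig [ 78.7 -31.1] [-0.18171775 -0.05670422 -0.1133473 ]
```

View pics/w7.png

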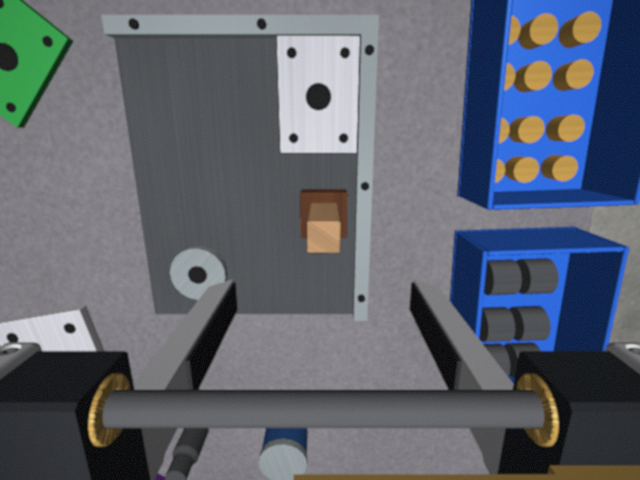

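View pics/side1.png

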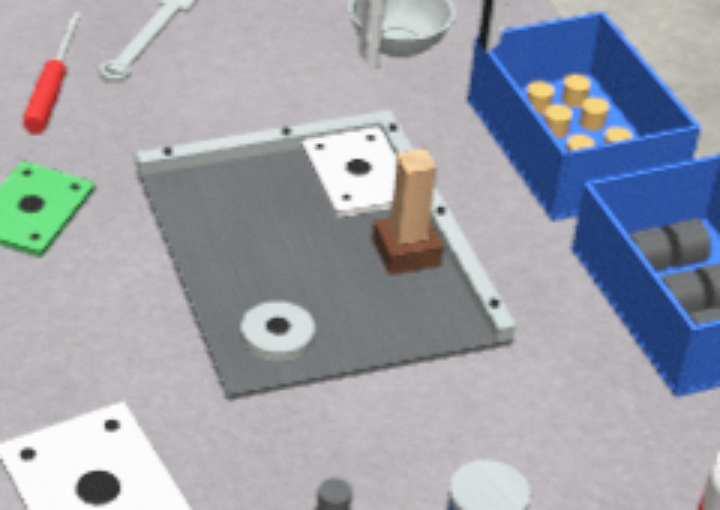

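The plate is seated in the corner: its centre is at (318,97) in the wrist view, which is jig (72.6, 89.2). The pusher stands upright on the base, free of the jaws, and the disc hasn't moved.

```bash
python3 -c "
from cell import manip;print(manip.sign_off())"
```

```text
the job is handed in; nothing more can be done
None
```

The job is handed in at about 17 s of the 54 s allowed: the plate sits in the corner against both fences (measured at jig x 72.6, y 89.2 mm, square to the long fence within 1 degree), the pusher stands released and upright on the jig base, and the disc looks unmoved; the sign-off call returned no verdict.

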